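# Line up the sample jars by size

## Robot

A 6-joint arm with a two-finger parallel gripper is mounted at the origin on the work surface. World frame = base frame: x ahead of the robot, y to its left, z up, the work surface at z = 0. Lengths are in mm, angles in rad, forces in N, time in s.
With the tool pointing down it reaches from about 300 to 775 mm from the base axis. Payload 14.6 kg.
Tool frame: the origin (TCP) lies at the very end of the fingers, on their centre line; the grasp point (between the pads) lies 19 mm behind it (manip.grip_point_offset is the distance from the TCP to the grasp point, in mm); z points along the fingers, y is the line along which they close (so a half turn about z gives the same grasp; the last joint's range is limited). The gripper opens to 94 mm and grips with 3 to 60 N. Pads are 16 mm wide; open, the fingers measure 119 mm over their backs; the gripper's body (75 mm by 177 mm) begins 78 mm behind the grasp point.
Start: joints at [1.207, 0.3, 1.521, -0, 1.321, -0.067], TCP at [160.851, 525.943, 205.446] pointing down, gripper open.
Joint ranges: [-3.03, 3.03], [-0.79, 2.21], [0.23, 2.52], [-1.04, 4.18], [0, 3.07], [-2.55, 2.55]. Speed limits (rad/s): [2.22, 2.22, 2.57, 3.14, 3.14, 3.14].

## Interface

Orientations are given as [roll, pitch, yaw] about the fixed x, y, z axes, in that order (R = Rz(yaw) Ry(pitch) Rx(roll)).
In Python, from cell import telemetry, eyes, manip gives the robot as it stands.
- The arm moves only by the tool play_rows, never from a script. Its arguments are lists of equal length, an entry for each row: "translation": the shift along the world's x, y, z in m, a list of three; "yaw": the turn about the world's z in rad. A call has 1 to 12 rows; each row is the pose to reach, as a shift and turn from the pose commanded when the call began; what a row does not reach only later rows make up. A row lasts 1/8 s, in which the tool goes at most 62.5 mm and 10.7 degrees, less where a joint would pass 70% of its speed; a pose out of reach is approached as far as the arm can. A call with a gripper value outside its range is refused whole. "hand" is the opening, from 0 (shut) to 1 (fully open), set as the call begins (left out, the last holds). The fingers move at their own pace and stop on an object; "force" is the grip in N (left out, the last holds). Time passes only in rows, so rows that repeat a pose let the fingers close. It gives the time, the measured TCP pose, the force, the opening and the grip force at its end, in the units of the state.
- telemetry.read_state(): the state, without advancing time (a new reading comes with each control period).
- eyes.camera(name): name is "scene" or "top" or "wrist"; returns a dict with "pixels" (480x640x3 uint8, red, green, blue), "fx", "fy", "cx", "cy" (pixels), "cam_to_world" (4x4, takes a point from camera to world coordinates); the wrist camera has in their place "T_tool_cam" (4x4, takes a point from camera to tool coordinates, whose origin is the TCP and whose axes are the flange's). Camera axes: x right, y up, looking along -z (the intrinsics and any distortion apply to the point x, -y, -z); pixel columns grow to the right and rows downward; lengths in mm; the calibration is good to about 2 mm. The wrist camera is an equidistant fisheye: a pixel r from the principal point sees the ray r / f radians off the axis. A picture is of the moment at which its call begins: read the wrist's pose just before it. There is no depth.
- manip.sign_off(): hands the job in; it is judged then, once.
The state is a dict: "clock": time; "joints": joint angles; "qd": joint speeds; "effort": joint torques, N m; "eef_pos": TCP position; "eef_rot": TCP orientation; "wrist_force": force on the tool from outside, world axes, zero at the start; "moment": the same for the moment, N m; "finger_gap": finger opening in mm; "finger_force": force on a finger pad.
Only numpy, scipy, OpenCV 4.12 (cv2) and the standard library are available. Lean on these libraries where they do the work, as an engineer would, in place of code of your own. Each camera call takes 0.05 s, during which the arm holds its last target. There are 200 camera calls.

## Task

Line up the four capped sample jars in order of size on the row of four grey marks: the smallest on the mark next to the red block, then each larger one in turn, so that the largest stands at the far end. Set each one down gently, upright and centred on its mark, without dropping it or knocking any jar over, and leave the glass beaker where it stands.

Things in the scene. Friction and masses are not known exactly. Their poses are not given: they have to be found in the camera images.
- jar_yellow: The smallest sample jar: upright white plastic cylinder with a yellow screw cap, 34 mm in diameter all the way up, 50 mm tall with the cap. Loose, 50 g give or take a quarter. Stands on the bench at the start. Origin at the centre of its underside, z up.
- jar_green: The second smallest sample jar: upright white plastic cylinder with a green screw cap, 42 mm in diameter all the way up, 66 mm tall with the cap. Loose, 90 g give or take a quarter. Stands on the bench at the start. Origin at the centre of its underside, z up.
- jar_blue: The second largest sample jar: upright white plastic cylinder with a blue screw cap, 50 mm in diameter all the way up, 82 mm tall with the cap. Loose, 150 g give or take a quarter. Stands on the bench at the start. Origin at the centre of its underside, z up.
- jar_black: The largest sample jar: upright white plastic cylinder with a black screw cap, 58 mm in diameter all the way up, 98 mm tall with the cap. Loose, 230 g give or take a quarter. Stands on the bench at the start. Origin at the centre of its underside, z up.
- mark_a: Round flat grey mark with a small white dot in its middle, 66 mm in diameter, 2 mm thick, the one at the +y end of the row of four. The four are all alike, fixed 80 mm apart in a straight row on a white board (80 x 400 mm, 6 mm thick) lying on the bench; the row runs along the mark's own y axis, which is within 0.25 rad of world y. Origin at the centre of its underside, 6 mm above the bench; a jar stands on its top face, 8 mm above the bench.
- mark_b: Round flat grey mark with a small white dot in its middle, 66 mm in diameter, 2 mm thick, the one second from the +y end of the row of four. The four are all alike, fixed 80 mm apart in a straight row on a white board (80 x 400 mm, 6 mm thick) lying on the bench; the row runs along the mark's own y axis, which is within 0.25 rad of world y. Origin at the centre of its underside, 6 mm above the bench; a jar stands on its top face, 8 mm above the bench.
- mark_c: Round flat grey mark with a small white dot in its middle, 66 mm in diameter, 2 mm thick, the one third from the +y end of the row of four. The four are all alike, fixed 80 mm apart in a straight row on a white board (80 x 400 mm, 6 mm thick) lying on the bench; the row runs along the mark's own y axis, which is within 0.25 rad of world y. Origin at the centre of its underside, 6 mm above the bench; a jar stands on its top face, 8 mm above the bench.
- mark_d: Round flat grey mark with a small white dot in its middle, 66 mm in diameter, 2 mm thick, the one at the -y end of the row of four. The four are all alike, fixed 80 mm apart in a straight row on a white board (80 x 400 mm, 6 mm thick) lying on the bench; the row runs along the mark's own y axis, which is within 0.25 rad of world y. Origin at the centre of its underside, 6 mm above the bench; a jar stands on its top face, 8 mm above the bench.
- red_block: Fixed red block 60 x 30 mm, 20 mm high, on the white board beyond one end mark of the row, 58 mm from that mark's centre: it shows at which end the row begins, and may be at either end. (A like block in grey, not listed, stands at the other end.) Origin at the centre of its underside, 6 mm above the bench, long side along its x axis.
- beaker: Empty clear glass beaker, 60 mm across the rim, 75 mm tall, loose, standing in among the jars. Not part of the row: leave it where it stands. (A stack of clear dishes 60 mm across and 30 mm high, not listed, stands among the jars too. Jars, beaker and dishes stand in one loose rank between the robot and the board, roughly along y, 85 mm or more from centre to centre.) Origin at the centre of its underside.
There are look-alikes about, which are no part of the job. Leave any pink or purple look-alike of the jar_black alone.

How it is judged:
By the outcome, as a careful person would: the job done as asked, in the order asked, and still so for the second after the job is handed in, with the robot touching nothing.
It also fails if it takes over 106 s, if anything falls off the work surface, if the arm or the gripper's body presses on something with over 40 N, if the wrist force passes 120 N, or if a joint passes its speed limit or range.

## Working session

There is one attempt and no reset: what is moved stays moved. The work goes in short steps, Python scripts to look and compute and a tool call to move; the robot and the scene stay as the last step left them, time stands still between calls to the robot, and variables do not carry over. Pictures are saved under pics/ and viewed, at most 14 in all, crops included, and the job is handed in when it is done.

Besides the shell and the picture viewer there is one more tool, called after "Emit:" as name(argument=value, ...), one argument or row to a line, values as JSON. play_rows: Moves the arm, as the interface text tells. Its arguments: {"type":"object","properties":{"translation":{"type":"array","items":{"type":"array","items":{"type":"number"}}},"yaw":{"type":"array","items":{"type":"number"}},"hand":{"type":"number"},"force":{"type":"number"}},"required":["translation","yaw"]}

```bash
ls; mkdir -p pics
cat > h.py <<'E'
import numpy as np, cv2
from cell import telemetry, eyes, manip
def snap(n,f):
    c=eyes.camera(n); cv2.imwrite('pics/'+f,c['pixels'][:,:,::-1]); np.save('pics/'+f[:-4]+'.npy',c,allow_pickle=True); return c
def load(f): return np.load('pics/'+f+'.npy',allow_pickle=True).item()
def cast(c,u,v,z):
    d=np.array([(u-c['cx'])/c['fx'],-(v-c['cy'])/c['fy'],-1]); T=np.array(c['cam_to_world'])
    d=T[:3,:3]@d; o=T[:3,3]; return o+d*(z-o[2])/d[2]
E
python3 - <<'E'
from h import *
for n in('top','scene'):
    c=snap(n,n+'0.png'); print({k:v for k,v in c.items() if k!='pixels'})
print(telemetry.read_state())
E
```

```text
pics
{'fx': 480.68216832580714, 'fy': 480.68216832580714, 'cx': 322.2128275012405, 'cy': 237.8738582126444, 'cam_to_world': array([[-2.77183830e-03,  9.84913726e-01, -1.73023900e-01,
         3.32361751e+02],
       [-9.99994044e-01, -2.37417971e-03,  2.50520076e-03,
        -5.41910610e+01],
       [ 2.05661678e-03,  1.73029814e-01,  9.84914440e-01,
         1.06762029e+03],
       [ 0.00000000e+00,  0.00000000e+00,  0.00000000e+00,
         1.00000000e+00]])}
{'fx': 577.7185119972098, 'fy': 577.7185119972098, 'cx': 314.0736759074662, 'cy': 237.5605807731226, 'cam_to_world': array([[-8.64798341e-01, -2.82265660e-01,  4.15270907e-01,
         9.85341774e+02],
       [ 5.01648915e-01, -5.21481078e-01,  6.90221596e-01,
         7.21847518e+02],
       [ 2.17300659e-02,  8.05222691e-01,  5.92574234e-01,
         7.18370543e+02],
       [ 0.00000000e+00,  0.00000000e+00,  0.00000000e+00,
         1.00000000e+00]])}
{'clock': 0.1, 'joints': array([ 1.20738257e+00,  3.00428500e-01,  1.52152399e+00, -3.71250218e-05,
        1.32069676e+00, -6.66154383e-02]), 'qd': array([-0.00023998, -0.00179928,  0.00028548,  0.00016459, -0.00028889,
       -0.00088031]), 'effort': array([ 7.57583475e-04, -5.32644296e+01, -3.53275216e+01,  7.09861424e-02,
        2.35848088e-02, -4.87489899e-05]), 'eef_pos': array([160.78838812, 525.72338889, 204.93384589]), 'eef_rot': array([-3.14053600e+00, -3.44533904e-05,  2.84480352e+00]), 'wrist_force': array([-0.51956764,  0.18416644,  0.27342226]), 'moment': array([ 0.02695836, -0.04480134,  0.00970457]), 'finger_force': 0.0, 'finger_gap': 94.01781150771966}
```

View pics/top0.png

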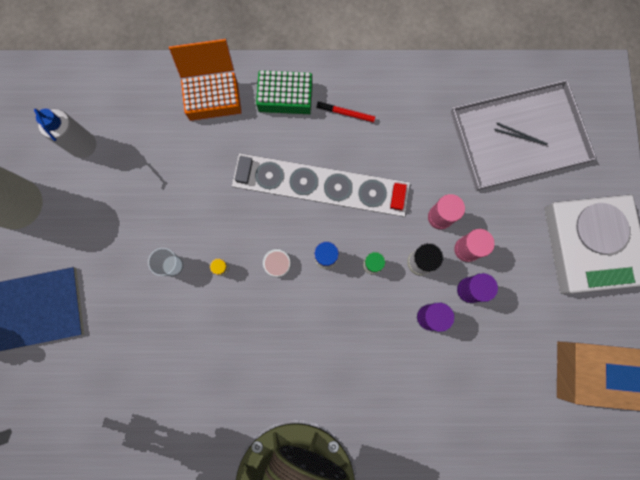

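View pics/scene0.png

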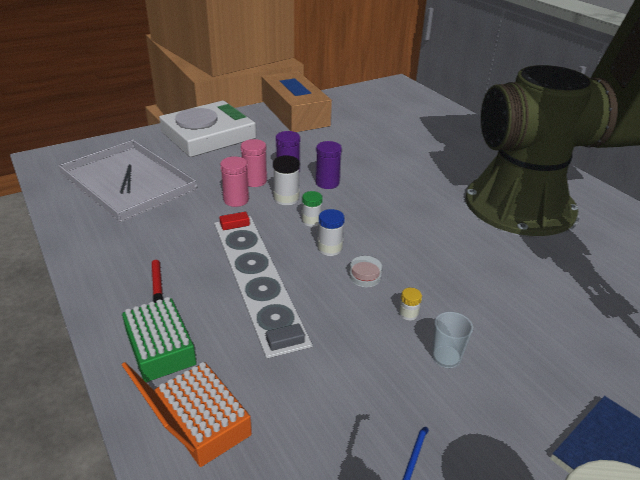

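The top view shows the marks at about (270,175), (304,181), (338,187) and (372,193), with the red block at the right end (399,196), which is −y. The caps are yellow (218,267), green (375,262), blue (326,254) and black (428,257). The beaker is at (163,262). The scene view agrees with this, so the assignment is yellow→d, green→c, blue→b, black→a.

```bash
cat > m.py <<'E'
from h import *
def blob(hsv,lo,hi,c,r=30):
    m=cv2.inRange(hsv,lo,hi); z=np.zeros_like(m); cv2.circle(z,c,r,255,-1); m&=z
    n,l,s,ce=cv2.connectedComponentsWithStats(m); i=1+np.argmax(s[1:,4])
    return ce[i],s[i],(l==i)
caps={'yellow':((15,120,100),(35,255,255),50),'green':((45,120,50),(80,255,255),66),'blue':((105,150,60),(125,255,255),82),'black':((0,0,0),(180,255,45),98)}
E
python3 - <<'E'
from m import *
c=load('top0'); hsv=cv2.cvtColor(c['pixels'],cv2.COLOR_RGB2HSV)
g={'yellow':(218,267),'green':(375,262),'blue':(326,254),'black':(428,257)}
for k,(lo,hi,h) in caps.items():
    ce,s,m=blob(hsv,lo,hi,g[k],22); x0,y0,w,hh,a=s
    print(k,ce.round(1),s,cast(c,*ce,h).round(1), 'diam',np.ptp([cast(c,x0,ce[1],h)[1],cast(c,x0+w,ce[1],h)[1]]).round(1))
G=cv2.cvtColor(c['pixels'],cv2.COLOR_RGB2GRAY)
P=[]
for p in [(270,175),(304,181),(338,187),(372,193)]:
    m=cv2.inRange(G,0,140); z=np.zeros_like(m); cv2.circle(z,p,17,255,-1)
    cs,_=cv2.findContours(m&z,cv2.RETR_EXTERNAL,cv2.CHAIN_APPROX_NONE); q=max(cs,key=cv2.contourArea)
    e=cv2.fitEllipse(q); w=cast(c,*e[0],8); P.append(w); print(e,w.round(1))
P=np.array(P); print(np.diff(P,axis=0), np.linalg.norm(np.diff(P,axis=0),axis=1))
print('beaker',cast(c,163,262,75),'dish',cast(c,277,263,30), 'pink',cast(c,452,206,98),cast(c,480,244,98))
E
```

```text
yellow [217.7 266.5] [210 259  17  16 211] [449.9 165.5  50. ] diam 36.1
green [374.7 261.8] [366 253  19  19 287] [ 457.2 -166.7   66. ] diam 39.9
blue [326.1 253.4] [315 242  23  24 416] [472.9 -64.7  82. ] diam 47.6
black [428.2 257.4] [415 244  28  27 576] [ 461.8 -272.1   98. ] diam 57.0
((268.2905578613281, 175.00303649902344), (26.09821319580078, 29.67622184753418), 100.76292419433594) [665.   66.2   8. ]
((303.37762451171875, 181.07876586914062), (26.336389541625977, 27.573436737060547), 92.9392318725586) [650.4 -14.2   8. ]
((337.6925354003906, 187.03915405273438), (26.298702239990234, 27.536550521850586), 105.99604034423828) [636.1 -92.5   8. ]
((372.173828125, 193.0486297607422), (26.718503952026367, 27.100000381469727), 101.1076431274414) [ 621.8 -170.9    8. ]
[[-14.60089175 -80.40971077   0.        ]
 [-14.26338203 -78.31197146   0.        ]
 [-14.32066836 -78.36513072   0.        ]] [81.72458398 79.60030742 79.66288505]
beaker [456.66161711 274.09459585  75.        ] dish [459.48869704  41.4954799   30.        ] pink [ 569.14909675 -325.94314228   98.        ] [ 489.20196727 -379.2800642    98.        ]
```

Emit:
play_rows(
  translation=[
    [0.0,0.0,0.05],
    [0.02,-0.03,0.1],
    [0.05,-0.09,0.145],
    [0.09,-0.15,0.145],
    [0.13,-0.21,0.145],
    [0.17,-0.27,0.145],
    [0.21,-0.33,0.145],
    [0.25,-0.39,0.145],
    [0.29,-0.45,0.145],
    [0.33,-0.51,0.145],
    [0.37,-0.56,0.145],
    [0.38,-0.576,0.145],
  ],
  yaw=[0,-0.13,-0.26,-0.4,-0.53,-0.67,-0.8,-0.94,-1.07,-1.2,-1.34,-1.455],
  hand=1,
)

```text
clock: 1.6
eef_pos: [518.3, -18.9, 350.3]
eef_rot: [-3.141, -0.0, 1.385]
wrist_force: [0.5, 0.8, -0.0]
finger_gap: 94.1
finger_force: 0.0
```

Emit:
play_rows(
  translation=[
    [0,0,0],
    [0,0,0],
  ],
  yaw=[0,0],
)

```text
clock: 1.85
eef_pos: [517.3, -16.6, 350.2]
eef_rot: [-3.141, -0.0, 1.39]
wrist_force: [-0.1, 1.3, -0.1]
finger_gap: 93.9
finger_force: 0.0
```

```bash
cat >> h.py <<'E'
from scipy.spatial.transform import Rotation as Ro
def wsnap(f):
    s=telemetry.read_state(); c=eyes.camera('wrist'); T=np.eye(4); T[:3,:3]=Ro.from_euler('xyz',s['eef_rot']).as_matrix(); T[:3,3]=s['eef_pos']
    c['Tw']=T@np.array(c['T_tool_cam']); cv2.imwrite('pics/'+f+'.png',c['pixels'][:,:,::-1]); np.save('pics/'+f+'.npy',c,allow_pickle=True); return c
def wcast(c,u,v,z):
    a=np.array([u-c['cx'],-(v-c['cy'])]); r=np.hypot(*a); t=r/c['fx']
    d=np.r_[a/max(r,1e-9)*np.sin(t),-np.cos(t)]; d=c['Tw'][:3,:3]@d; o=c['Tw'][:3,3]; return o+d*(z-o[2])/d[2]
def wproj(c,p):
    q=c['Tw'][:3,:3].T@(np.array(p)-c['Tw'][:3,3]); r=np.hypot(q[0],q[1]); t=np.arctan2(r,-q[2]); a=q[:2]/r*t*c['fx']; return c['cx']+a[0],c['cy']-a[1]
E
python3 - <<'E'
from h import *
c=wsnap('w1'); print({k:v for k,v in c.items() if k!='pixels'}); print(telemetry.read_state()['eef_pos'])
for p in [(665,66,8),(650,-14,8),(636,-92,8),(622,-171,8),(450,165,50),(457,-167,66),(473,-65,82),(462,-272,98)]: print(p,np.round(wproj(c,p)))
E
```

```text
{'fx': 371.64829954431775, 'fy': 371.64829954431775, 'cx': 318.64073381933804, 'cy': 239.56148833770254, 'T_tool_cam': array([[ 1.33906355e-03,  9.71780322e-01,  2.35883898e-01,
         6.79601579e+01],
       [ 9.99999093e-01, -1.33563922e-03, -1.74299403e-04,
         9.54053228e-01],
       [ 1.45675057e-04,  2.35883918e-01, -9.71781229e-01,
        -1.79219590e+02],
       [ 0.00000000e+00,  0.00000000e+00,  0.00000000e+00,
         1.00000000e+00]]), 'Tw': array([[ 9.84005301e-01,  1.72910930e-01,  4.28412983e-02,
         5.30522861e+02],
       [-1.78136989e-01,  9.56305991e-01,  2.31831976e-01,
         5.00321672e+01],
       [-8.83107593e-04, -2.35755513e-01,  9.71811997e-01,
         5.29388103e+02],
       [ 0.00000000e+00,  0.00000000e+00,  0.00000000e+00,
         1.00000000e+00]])}
[517.12513643 -16.13184981 350.53032972]
(665, 66, 8) [411. 125.]
(650, -14, 8) [409. 182.]
(636, -92, 8) [407. 236.]
(622, -171, 8) [404. 287.]
(450, 165, 50) [242.  78.]
(457, -167, 66) [295. 320.]
(473, -65, 82) [290. 251.]
(462, -272, 98) [312. 393.]
```

View pics/w1.png

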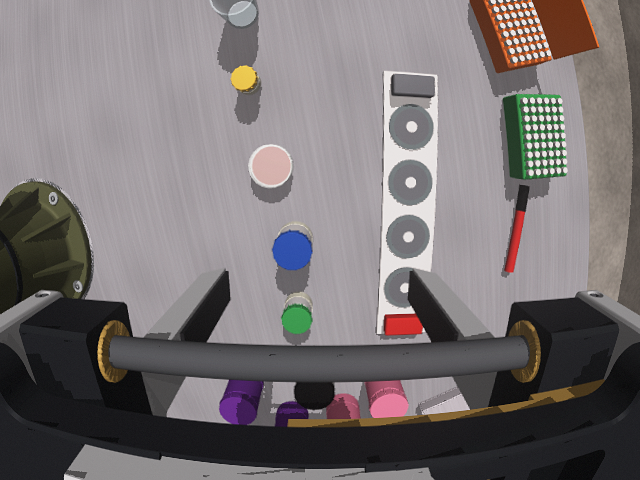

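The wrist view shows the marks' white dots at (411,127), (410,182), (408,237) and (404,288). The yellow cap is at (244,78), blue at (292,250) and green at (296,320), all within 1–2 px of where I predicted them.

```bash
cat >> m.py <<'E'
def dots(c,ps,cast=wcast):
    out=[]
    G=cv2.cvtColor(c['pixels'],cv2.COLOR_RGB2GRAY)
    for p in ps:
        u,v=int(p[0]),int(p[1]); w=G[v-11:v+12,u-11:u+12].astype(float); m=(w>w.min()+.6*(w.max()-w.min())).astype(np.uint8)
        n,l,s,ce=cv2.connectedComponentsWithStats(m)
        i=1+np.argmin(np.linalg.norm(ce[1:]-11,axis=1)+100*(s[1:,4]<6)); q=ce[i]+[u-11,v-11]; out.append(cast(c,*q,8)); print(q.round(1),s[i,4],out[-1].round(1))
    return np.array(out)
E
python3 - <<'E'
from m import *
c=load('w1'); hsv=cv2.cvtColor(c['pixels'],cv2.COLOR_RGB2HSV)
g={'yellow':(243,78),'green':(296,320),'blue':(292,250),'black':(314,392)}
for k,(lo,hi,h) in caps.items():
    if k=='black':continue
    ce,s,m=blob(hsv,lo,hi,g[k],24); print(k,ce.round(1),s,wcast(c,*ce,h).round(1))
P=dots(c,[(411,127),(410,182),(408,237),(404,288)]); print(np.linalg.norm(np.diff(P,axis=0),axis=1))
print('top'); t=load('top0'); P=dots(t,[(269,175),(303,181),(338,187),(372,193)],cast)
E
```

```text
yellow [243.5  77.6] [231  65  27  26 510] [452.2 164.8  50. ]
green [296.3 318.6] [281 304  31  30 688] [ 459.9 -165.2   66. ]
blue [291.9 250. ] [ 272  231   40   39 1197] [475.5 -64.   82. ]
[411.3 126.2] 95 [665.7  64.4   8. ]
[410.4 182. ] 90 [651.8 -14.4   8. ]
[408.  236.5] 85 [637.5 -93.2   8. ]
[404.  287.5] 70 [ 622.4 -171.6    8. ]
[80.01725145 80.08255908 79.85570686]
top
[268.7 174.6] 31 [665.9  65.2   8. ]
[303.1 180.6] 36 [651.5 -13.7   8. ]
[337.5 186.5] 32 [637.4 -92.1   8. ]
[372.2 192.6] 35 [ 622.9 -171.     8. ]
```

Emit:
play_rows(
  translation=[
    [-0.016,-0.04,-0.05],
    [-0.032,-0.08,-0.1],
    [-0.048,-0.12,-0.15],
    [-0.0586,-0.15,-0.2],
    [-0.0586,-0.15,-0.22],
    [-0.0586,-0.15,-0.22],
    [-0.0586,-0.15,-0.22],
  ],
  yaw=[0,0,0,0,0,0,0],
  hand=0.7,
  force=15,
)

```text
clock: 2.78
eef_pos: [459.7, -166.2, 132.0]
eef_rot: [3.139, 0.0, 1.391]
wrist_force: [-0.3, 0.4, 0.1]
finger_gap: 65.6
finger_force: 0.0
```

Run:
```python
from m import *
c=wsnap('w2'); s=telemetry.read_state(); print(s['eef_pos'],s['eef_rot'],s['finger_gap'])
hsv=cv2.cvtColor(c['pixels'],cv2.COLOR_RGB2HSV)
p=wproj(c,(458.5,-166,66)); print(p)
ce,a,m=blob(hsv,*caps['green'][:2],(int(p[0]),int(p[1])),60); print(ce,a,wcast(c,*ce,66))
```

```text
[ 459.80096767 -166.34334029  132.13056273] [3.13901751e+00 5.80385509e-04 1.39135397e+00] 65.7186972037459
(np.float64(315.1642104889038), np.float64(251.4717890898555))
[316.20240198 251.73154362] [ 286  221   61   62 2831] [ 459.16654244 -166.30781371   66.        ]
```

View pics/w2.png

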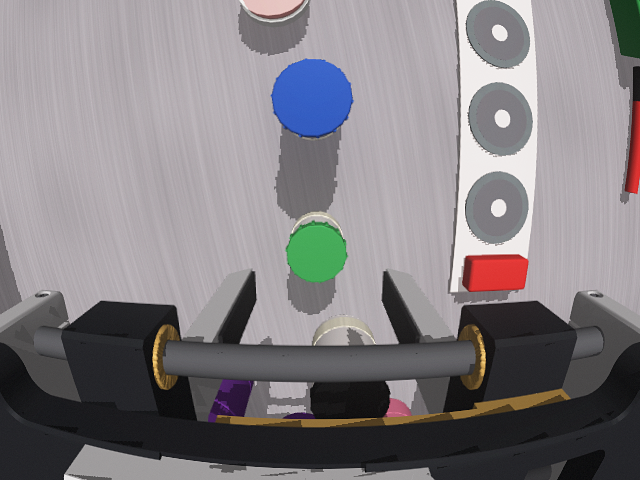

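The green cap is centred at (316,252), midway between the fingers, and casts to (459.2, −166.3) against a TCP of (459.8, −166.3). It's clear to descend.

Emit:
play_rows(
  translation=[
    [0,0,-0.03],
    [0,0,-0.06],
    [0,0,-0.09],
    [0,0,-0.105],
    [0,0,-0.105],
    [0,0,-0.105],
  ],
  yaw=[0,0,0,0,0,0],
)

```text
clock: 3.58
eef_pos: [459.7, -167.1, 26.7]
eef_rot: [3.14, 0.0, 1.39]
wrist_force: [0.5, 0.2, -0.3]
finger_gap: 65.7
finger_force: 0.0
```

Emit:
play_rows(
  translation=[
    [0,0,0],
    [0,0,0],
    [0,0,0],
    [0,0,0],
    [0,0,0],
    [0,0,0],
  ],
  yaw=[0,0,0,0,0,0],
  hand=0.3,
  force=15,
)

```text
clock: 4.32
eef_pos: [459.0, -167.0, 25.7]
eef_rot: [3.141, 0.0, 1.39]
wrist_force: [-1.0, 0.3, 5.4]
finger_gap: 42.5
finger_force: 15.0
```

Emit:
play_rows(
  translation=[
    [0,0,0.015],
    [0,0,0.045],
    [0,0,0.075],
    [0.015,0.006,0.09],
    [0.04,0.017,0.09],
    [0.07,0.029,0.09],
    [0.1,0.041,0.09],
    [0.13,0.054,0.09],
    [0.155,0.064,0.09],
    [0.172,0.071,0.09],
    [0.1784,0.0735,0.09],
    [0.1784,0.0735,0.09],
  ],
  yaw=[0,0,0,0,0,0,0,0,0,0,0,0],
)

```text
clock: 5.82
eef_pos: [637.1, -93.5, 115.6]
eef_rot: [-3.141, 0.0, 1.39]
wrist_force: [-0.1, 0.2, -1.0]
finger_gap: 41.9
finger_force: 15.0
```

Emit:
play_rows(
  translation=[
    [0,0,-0.02],
    [0,0,-0.04],
    [0,0,-0.06],
    [0,0,-0.07],
    [0,0,-0.075],
    [0,0,-0.075],
    [0,0,-0.075],
  ],
  yaw=[0,0,0,0,0,0,0],
)

```text
clock: 6.7
eef_pos: [637.7, -93.5, 41.1]
eef_rot: [3.141, 0.0, 1.39]
wrist_force: [0.1, 1.7, -0.8]
finger_gap: 41.7
finger_force: 15.0
```

Run:
```python
from m import *
c=wsnap('w3'); s=telemetry.read_state(); print(s['eef_pos'],s['eef_rot'],s['finger_gap'],s['wrist_force'])
hsv=cv2.cvtColor(c['pixels'],cv2.COLOR_RGB2HSV)
z=s['eef_pos'][2]-25.7+66
p=wproj(c,(637.5,-92.8,z)); print(p)
ce,a,m=blob(hsv,*caps['green'][:2],(int(p[0]),int(p[1])),60); print(ce,a,wcast(c,*ce,z))
P=dots(c,[wproj(c,q) for q in [(665.8,64.8,8),(651.7,-14,8)]])
```

```text
[637.61862717 -93.45672061  41.0802967 ] [3.14060764e+00 1.86947531e-05 1.38980500e+00] 41.70711213264602 [-0.08820056 -0.40591276 -0.80261932]
(np.float64(315.56242939977045), np.float64(318.77254679227156))
[318.73616765 309.2246344 ] [ 270  264   99   82 6633] [639.56507887 -88.74895376  81.3802967 ]Traceback (most recent call last):
  File "<stdin>", line 7, in <module>
  File "m.py", line 11, in dots
    u,v=int(p[0]),int(p[1]); w=G[v-11:v+12,u-11:u+12].astype(float); m=(w>w.min()+.6*(w.max()-w.min())).astype(np.uint8)
                                                                          ~~~~~^^
    return umr_minimum(a, axis, None, out, keepdims, initial, where)
ValueError: zero-size array to reduction operation minimum which has no identity
```

View pics/w3.png

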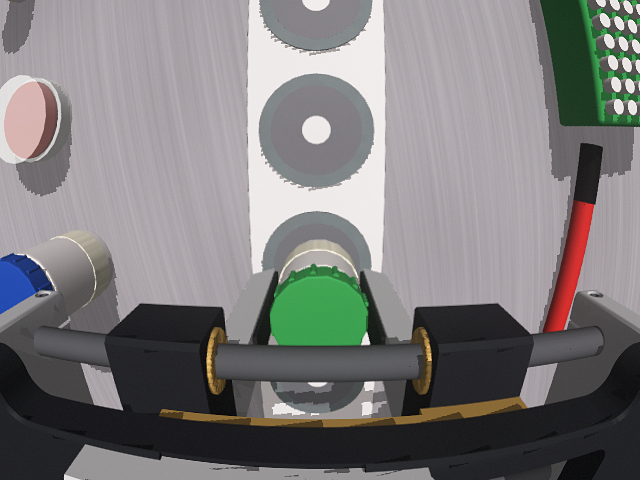

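The green jar is held upright over mark c, centred at about column 319. Mark b's dot is at (316,130).

Run:
```python
from m import *
c=load('w3'); print(wproj(c,(651.7,-14,8)),wproj(c,(637.6,-92.8,81.4)))
dots(c,[(316,130)])
hsv=cv2.cvtColor(c['pixels'],cv2.COLOR_RGB2HSV)
ce,a,m=blob(hsv,*caps['green'][:2],(318,309),60)
x=np.where(m[300]|m[310])[0];print(x.min(),x.max())
for u in(x.min(),x.max(),(x.min()+x.max())/2): print(wcast(c,u,310,81.4))
```

```text
(np.float64(316.08069127602965), np.float64(128.78881625936128)) (np.float64(315.80064555566383), np.float64(318.7547026745839))
[315.9 129.8] 508 [651.5 -14.6   8. ]
270 367
[619.77555437 -85.67797408  81.4       ]
[658.98174638 -92.81180804  81.4       ]
[639.4093294  -89.06698368  81.4       ]
```

Emit:
play_rows(
  translation=[
    [-0.0007,0,-0.002],
    [-0.0007,0,-0.004],
    [-0.0007,0,-0.0055],
    [-0.0007,0,-0.007],
    [-0.0007,0,-0.007],
    [-0.0007,0,-0.007],
  ],
  yaw=[0,0,0,0,0,0],
)

```text
clock: 7.5
eef_pos: [636.7, -93.4, 33.8]
eef_rot: [3.141, 0.0, 1.39]
wrist_force: [-3.3, 0.7, 5.5]
finger_gap: 41.8
finger_force: 15.0
```

Emit:
play_rows(
  translation=[
    [0,0,0],
    [0,0,0],
    [0,0,0],
    [0,0,0],
  ],
  yaw=[0,0,0,0],
  hand=0.65,
)

```text
clock: 8.0
eef_pos: [636.6, -93.4, 33.3]
eef_rot: [-3.142, 0.0, 1.39]
wrist_force: [0.1, 0.2, -0.6]
finger_gap: 61.1
finger_force: 0.0
```

Emit:
play_rows(
  translation=[
    [0,0,0.02],
    [0,0,0.05],
    [0,0,0.09],
    [0,0,0.14],
    [0,0,0.166],
    [0,0,0.166],
  ],
  yaw=[0,0,0,0,0,0],
)

```text
clock: 8.75
eef_pos: [637.3, -93.5, 202.8]
eef_rot: [3.137, 0.0, 1.39]
wrist_force: [-0.1, -0.1, -0.9]
finger_gap: 61.4
finger_force: 0.0
```

Emit:
play_rows(
  translation=[
    [-0.05,0.009,0],
    [-0.1,0.018,0],
    [-0.14,0.025,0],
    [-0.162,0.029,-0.02],
    [-0.162,0.029,-0.04],
    [-0.162,0.029,-0.04],
    [-0.162,0.029,-0.04],
  ],
  yaw=[0,0,0,0,0,0,0],
  hand=0.85,
)

```text
clock: 9.62
eef_pos: [474.8, -64.5, 159.7]
eef_rot: [3.142, 0.0, 1.39]
wrist_force: [0.4, 0.5, 0.3]
finger_gap: 80.1
finger_force: 0.0
```

```bash
cat >> m.py <<'E'
def hover(k,f,guess,dz=0,chk=()):
    c=wsnap(f); s=telemetry.read_state(); lo,hi,h=caps[k]; h+=dz
    hsv=cv2.cvtColor(c['pixels'],cv2.COLOR_RGB2HSV); p=wproj(c,(*guess,h))
    ce,a,m=blob(hsv,lo,hi,(int(p[0]),int(p[1])),60)
    w=wcast(c,*ce,h); print('tcp',s['eef_pos'].round(1),'yaw',s['eef_rot'][2].round(3),'px',ce.round(0),a,'jar',w.round(1),'d',(w-s['eef_pos']).round(1))
    dots(c,[wproj(c,q) for q in chk]) if len(chk) else None
E
python3 -c "
from m import *
hover('blue','w4',(474.7,-64.4))"
```

```text
tcp [475.  -64.5 159.9] yaw 1.39 px [317. 246.] [ 283  211   70   70 3653] jar [475.1 -63.7  82. ] d [  0.1   0.8 -77.9]
```

Emit:
play_rows(
  translation=[
    [0,0.0008,-0.03],
    [0,0.0008,-0.06],
    [0,0.0008,-0.09],
    [0,0.0008,-0.115],
    [0,0.0008,-0.124],
    [0,0.0008,-0.124],
    [0,0.0008,-0.124],
  ],
  yaw=[0,0,0,0,0,0,0],
)

```text
clock: 10.55
eef_pos: [475.3, -63.7, 36.5]
eef_rot: [3.14, 0.0, 1.39]
wrist_force: [1.2, 0.4, 0.1]
finger_gap: 80.3
finger_force: 0.0
```

Emit:
play_rows(
  translation=[
    [0,0,0],
    [0,0,0],
    [0,0,0],
    [0,0,0],
    [0,0,0],
    [0,0,0],
  ],
  yaw=[0,0,0,0,0,0],
  hand=0.4,
  force=20,
)

```text
clock: 11.3
eef_pos: [474.7, -63.6, 35.6]
eef_rot: [3.142, -0.0, 1.39]
wrist_force: [-1.3, 0.2, 3.6]
finger_gap: 49.5
finger_force: 20.0
```

Emit:
play_rows(
  translation=[
    [0,0,0.015],
    [0,0,0.045],
    [0,0,0.075],
    [0.015,0.004,0.09],
    [0.04,0.011,0.09],
    [0.07,0.02,0.09],
    [0.1,0.028,0.09],
    [0.13,0.036,0.09],
    [0.155,0.043,0.09],
    [0.17,0.048,0.09],
    [0.1764,0.0495,0.09],
    [0.1764,0.0495,0.09],
  ],
  yaw=[0,0,0,0,0,0,0,0,0,0,0,0],
)

```text
clock: 12.8
eef_pos: [650.9, -14.2, 125.7]
eef_rot: [-3.141, 0.0, 1.39]
wrist_force: [-0.0, -0.4, -0.7]
finger_gap: 49.7
finger_force: 20.0
```

Emit:
play_rows(
  translation=[
    [0,0,-0.02],
    [0,0,-0.04],
    [0,0,-0.06],
    [0,0,-0.07],
    [0,0,-0.075],
    [0,0,-0.075],
    [0,0,-0.075],
  ],
  yaw=[0,0,0,0,0,0,0],
)

```text
clock: 13.68
eef_pos: [651.3, -14.2, 51.1]
eef_rot: [3.141, -0.0, 1.39]
wrist_force: [0.9, -0.2, -1.0]
finger_gap: 49.9
finger_force: 20.0
```

```bash
cat >> m.py <<'E'
def held(k,f,mark,zgrip,dot):
    c=wsnap(f); s=telemetry.read_state(); lo,hi,h=caps[k]; h+=s['eef_pos'][2]-zgrip
    hsv=cv2.cvtColor(c['pixels'],cv2.COLOR_RGB2HSV); p=wproj(c,(*mark,h)); print('tcp',s['eef_pos'].round(1),s['wrist_force'].round(1),'pred',np.round(p))
    ce,a,m=blob(hsv,lo,hi,(int(p[0]),int(p[1])-8),60)
    ys=np.where(m.any(1))[0]; r=max(range(ys[0],ys[-1]+1),key=lambda r:np.ptp(np.where(m[r])[0]) if m[r].any() else 0)
    x=np.where(m[r])[0]; w=wcast(c,x.mean(),r,h); n=np.array([.984,-.178])
    print('box',a,'row',r,x.min(),x.max(),'jar',w.round(1),'perp off mark',((w[:2]-mark)@n).round(2))
    if dot is not None:
        q=wproj(c,(*dot,8)); print(np.round(q,1)); dots(c,[q])
E
python3 -c "
from m import *
held('blue','w5',(651.5,-14.2),35.6,(665.8,64.6))"
```

```text
tcp [651.3 -14.1  51.1] [-0.8 -0.  -0.8] pred [317. 327.]
box [ 257  261  120   85 8241] row 327 257 375 jar [651.3 -14.2  97.5] perp off mark -0.23
[317.1 130.8]
[317.  130.5] 491 [665.8  64.8   8. ]
```

Emit:
play_rows(
  translation=[
    [0,0,-0.002],
    [0,0,-0.004],
    [0,0,-0.006],
    [0,0,-0.0073],
    [0,0,-0.0073],
    [0,0,-0.0073],
  ],
  yaw=[0,0,0,0,0,0],
)

```text
clock: 14.48
eef_pos: [651.0, -14.1, 43.6]
eef_rot: [-3.142, 0.0, 1.39]
wrist_force: [-4.7, 0.5, 5.1]
finger_gap: 49.8
finger_force: 20.0
```

Emit:
play_rows(
  translation=[
    [0,0,0],
    [0,0,0],
    [0,0,0],
    [0,0,0],
    [0,0,0.02],
    [0,0,0.05],
    [0,0,0.09],
    [0,0,0.13],
    [0,0,0.16],
    [0,0,0.16],
  ],
  yaw=[0,0,0,0,0,0,0,0,0,0],
  hand=0.75,
)

```text
clock: 15.72
eef_pos: [651.9, -14.1, 207.1]
eef_rot: [3.136, -0.001, 1.39]
wrist_force: [-0.1, 0.8, -0.6]
finger_gap: 70.7
finger_force: 0.0
```

Emit:
play_rows(
  translation=[
    [-0.03,-0.041,0],
    [-0.06,-0.082,0],
    [-0.09,-0.124,0],
    [-0.12,-0.165,0],
    [-0.15,-0.206,0],
    [-0.175,-0.24,0],
    [-0.187,-0.257,0],
    [-0.187,-0.257,-0.01],
    [-0.187,-0.257,-0.01],
    [-0.187,-0.257,-0.01],
  ],
  yaw=[0,0,0,0,0,0,0,0,0,0],
  hand=0.95,
)

```text
clock: 16.98
eef_pos: [464.5, -270.3, 192.9]
eef_rot: [-3.141, -0.0, 1.391]
wrist_force: [0.6, 0.3, -0.3]
finger_gap: 89.2
finger_force: 0.0
```

```bash
python3 -c "
from m import *
hover('black','w6',(463.9,-271.5))"
```

```text
tcp [ 464.5 -270.4  193.1] yaw 1.391 px [318. 245.] [ 282  207   74   75 4245] jar [ 464.5 -272.9   98. ] d [  0.   -2.5 -95.1]
```

View pics/w6.png

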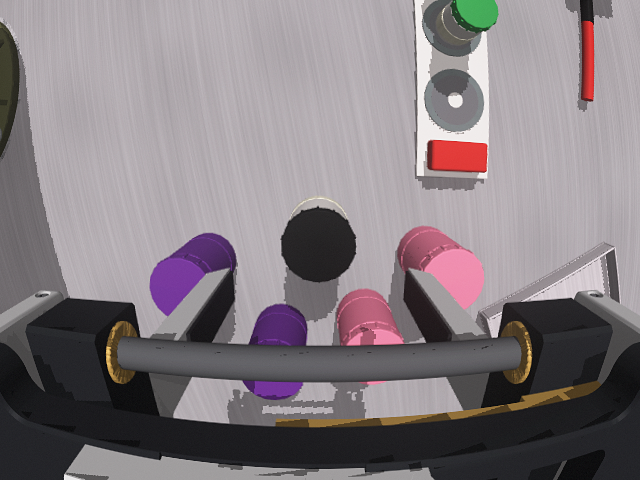

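Black is centred at (318,245) between the fingers. The purple and pink decoys are at about (190,270) and (440,265), roughly 80 mm from black's axis. That leaves about 25 mm of finger clearance.

Emit:
play_rows(
  translation=[
    [0,-0.0025,0],
    [0,-0.0025,-0.03],
    [0,-0.0025,-0.06],
    [0,-0.0025,-0.09],
    [0,-0.0025,-0.12],
    [0,-0.0025,-0.135],
    [0,-0.0025,-0.142],
    [0,-0.0025,-0.142],
    [0,-0.0025,-0.142],
  ],
  yaw=[0,0,0,0,0,0,0,0,0],
  hand=0.85,
)

```text
clock: 18.15
eef_pos: [464.5, -273.9, 52.0]
eef_rot: [3.14, 0.001, 1.39]
wrist_force: [-0.2, -0.9, 0.5]
finger_gap: 79.8
finger_force: 0.0
```

Emit:
play_rows(
  translation=[
    [0,0,0],
    [0,0,0],
    [0,0,0],
    [0,0,0],
    [0,0,0],
    [0,0,0],
  ],
  yaw=[0,0,0,0,0,0],
  hand=0.5,
  force=28,
)

```text
clock: 18.9
eef_pos: [464.0, -273.7, 51.3]
eef_rot: [3.141, 0.0, 1.39]
wrist_force: [-2.1, 1.0, 4.9]
finger_gap: 57.5
finger_force: 28.0
```

Emit:
play_rows(
  translation=[
    [0,0,0.015],
    [0,0,0.045],
    [0,0,0.08],
    [0,0,0.115],
    [0,0,0.13],
    [0.01,0.017,0.13],
    [0.028,0.047,0.13],
    [0.05,0.084,0.13],
    [0.072,0.121,0.13],
    [0.094,0.157,0.13],
    [0.116,0.194,0.13],
    [0.138,0.231,0.13],
  ],
  yaw=[0,0,0,0,0,0,0,0,0,0,0,0],
)

```text
clock: 20.4
eef_pos: [602.2, -40.1, 179.3]
eef_rot: [-3.139, -0.0, 1.39]
wrist_force: [0.1, -0.4, -2.8]
finger_gap: 57.8
finger_force: 28.0
```

Emit:
play_rows(
  translation=[
    [0.022,0.037,0],
    [0.042,0.07,0],
    [0.056,0.094,0],
    [0.0636,0.1066,0],
    [0.0636,0.1066,0],
    [0.0636,0.1066,-0.02],
    [0.0636,0.1066,-0.05],
    [0.0636,0.1066,-0.08],
    [0.0636,0.1066,-0.105],
    [0.0636,0.1066,-0.115],
    [0.0636,0.1066,-0.115],
    [0.0636,0.1066,-0.115],
  ],
  yaw=[0,0,0,0,0,0,0,0,0,0,0,0],
)

```text
clock: 21.9
eef_pos: [666.1, 63.8, 67.4]
eef_rot: [3.14, -0.0, 1.39]
wrist_force: [-0.2, 0.3, -3.3]
finger_gap: 58.1
finger_force: 28.0
```

```bash
python3 -c "
from m import *
held('black','w7',(665.8,64.6),51.3,None)"
```

```text
tcp [666.1  63.9  67.4] [ 0.5  0.8 -2.4] pred [315. 325.]
box [ 255  257  121   89 8760] row 317 255 375 jar [666.4  68.3 114.1] perp off mark -0.03
```

View pics/w7.png

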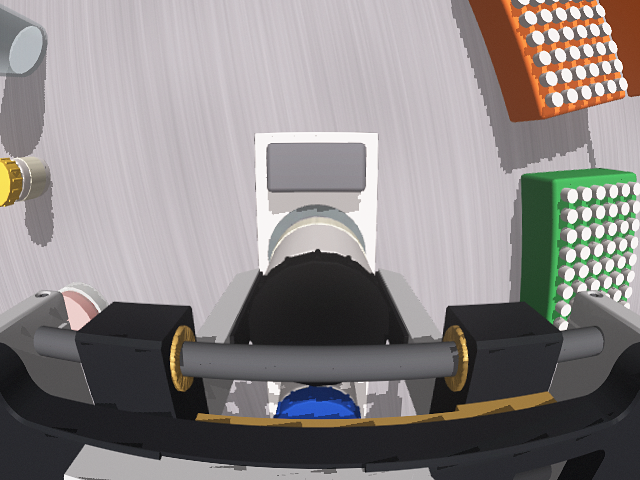

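Black is held upright over mark a, with its cap centred at about column 318 and the board's centre at about 316. I'm lowering it now.

Emit:
play_rows(
  translation=[
    [0,0,-0.002],
    [0,0,-0.004],
    [0,0,-0.006],
    [0,0,-0.0075],
    [0,0,-0.008],
    [0,0,-0.008],
    [0,0,-0.008],
  ],
  yaw=[0,0,0,0,0,0,0],
)

```text
clock: 22.82
eef_pos: [665.6, 64.0, 59.4]
eef_rot: [3.141, -0.0, 1.39]
wrist_force: [-6.0, 0.6, 9.0]
finger_gap: 57.5
finger_force: 28.0
```

Emit:
play_rows(
  translation=[
    [0,0,0],
    [0,0,0],
    [0,0,0],
    [0,0,0],
    [0,0,0.02],
    [0,0,0.05],
    [0,0,0.09],
    [0,0,0.13],
    [0,0,0.15],
    [0,0,0.15],
  ],
  yaw=[0,0,0,0,0,0,0,0,0,0],
  hand=0.8,
)

```text
clock: 24.08
eef_pos: [666.2, 64.0, 211.0]
eef_rot: [3.138, -0.001, 1.39]
wrist_force: [-0.7, -1.3, -0.7]
finger_gap: 75.2
finger_force: 0.0
```

Emit:
play_rows(
  translation=[
    [-0.04,0.019,0],
    [-0.08,0.038,0],
    [-0.12,0.057,0],
    [-0.16,0.076,0],
    [-0.19,0.09,0],
    [-0.2136,0.101,-0.02],
    [-0.2136,0.101,-0.05],
    [-0.2136,0.101,-0.08],
    [-0.2136,0.101,-0.08],
    [-0.2136,0.101,-0.08],
  ],
  yaw=[0,0,0,0,0,0,0,0,0,0],
  hand=0.6,
)

```text
clock: 25.32
eef_pos: [452.3, 165.0, 129.0]
eef_rot: [3.141, -0.0, 1.39]
wrist_force: [-0.6, -1.0, 0.6]
finger_gap: 55.9
finger_force: 0.0
```

```bash
python3 -c "
from m import *
hover('yellow','w8',(452,165))"
```

```text
tcp [452.5 165.1 129.2] yaw 1.39 px [316. 244.] [ 292  220   49   48 1772] jar [451.9 167.3  50. ] d [ -0.6   2.2 -79.2]
```

```bash
python3 -c "
from m import *
c=load('w8'); im=c['pixels'][200:300,250:380,::-1]; cv2.imwrite('pics/w8c.png',cv2.resize(im,None,fx=5,fy=5,interpolation=cv2.INTER_NEAREST))
for y in(165,166,167): print(y,wproj(c,(451.9,y,50)),wproj(c,(451.9,y+17,50)),wproj(c,(451.9,y-17,50)))"
```

```text
165 (np.float64(316.5783995309247), np.float64(246.90627751182325)) (np.float64(312.25722066907656), np.float64(224.0628640594368)) (np.float64(320.7729863060314), np.float64(269.03505107809076))
166 (np.float64(316.3274551896156), np.float64(245.5809904350406)) (np.float64(311.99969273691534), np.float64(222.6999667722202)) (np.float64(320.5302043906351), np.float64(267.75545838359056))
167 (np.float64(316.0760766795122), np.float64(244.2532498447682)) (np.float64(311.74183345913065), np.float64(221.33514575511086)) (np.float64(320.2869046187767), np.float64(266.472986458082))
```

View pics/w8c.png

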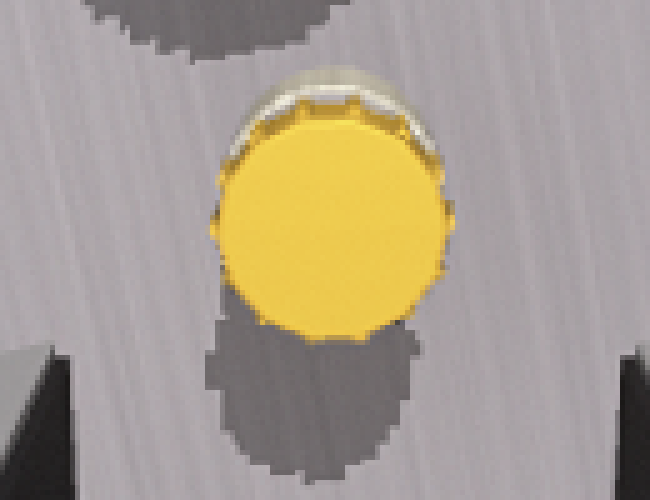

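In the crop the cap's top disc is centred at about pixel (316.5, 245.8), which puts the jar at y ≈ 165.9. The cap's side had pulled the mask by about 1.4 mm.

Emit:
play_rows(
  translation=[
    [-0.0004,0.0008,-0.03],
    [-0.0004,0.0008,-0.06],
    [-0.0004,0.0008,-0.09],
    [-0.0004,0.0008,-0.105],
    [-0.0004,0.0008,-0.112],
    [-0.0004,0.0008,-0.112],
    [-0.0004,0.0008,-0.112],
  ],
  yaw=[0,0,0,0,0,0,0],
)

```text
clock: 26.25
eef_pos: [452.1, 165.9, 17.0]
eef_rot: [3.14, -0.001, 1.39]
wrist_force: [0.5, -0.3, 0.5]
finger_gap: 56.3
finger_force: 0.0
```

Emit:
play_rows(
  translation=[
    [0,0,0],
    [0,0,0],
    [0,0,0],
    [0,0,0],
    [0,0,0],
    [0,0,0],
  ],
  yaw=[0,0,0,0,0,0],
  hand=0.2,
  force=12,
)

```text
clock: 27.0
eef_pos: [451.7, 165.8, 16.3]
eef_rot: [3.141, -0.0, 1.39]
wrist_force: [-2.2, 0.4, 4.8]
finger_gap: 33.9
finger_force: 12.0
```

Emit:
play_rows(
  translation=[
    [0,0,0.015],
    [0,0,0.045],
    [0,0,0.08],
    [0,0,0.12],
    [0,0,0.15],
    [0.008,-0.016,0.15],
    [0.022,-0.044,0.15],
    [0.04,-0.08,0.15],
    [0.059,-0.117,0.15],
    [0.078,-0.154,0.15],
    [0.097,-0.191,0.15],
    [0.115,-0.227,0.15],
  ],
  yaw=[0,0,0,0,0,0,0,0,0,0,0,0],
)

```text
clock: 28.5
eef_pos: [566.6, -63.4, 165.0]
eef_rot: [-3.14, 0.0, 1.389]
wrist_force: [-0.0, 0.2, -0.3]
finger_gap: 33.5
finger_force: 12.0
```

Emit:
play_rows(
  translation=[
    [0.018,-0.036,0],
    [0.035,-0.07,0],
    [0.048,-0.096,0],
    [0.0558,-0.1103,0],
    [0.0558,-0.1103,0],
    [0.0558,-0.1103,-0.02],
    [0.0558,-0.1103,-0.05],
    [0.0558,-0.1103,-0.085],
    [0.0558,-0.1103,-0.115],
    [0.0558,-0.1103,-0.13],
    [0.0558,-0.1103,-0.135],
    [0.0558,-0.1103,-0.135],
  ],
  yaw=[0,0,0,0,0,0,0,0,0,0,0,0],
)

```text
clock: 30.0
eef_pos: [622.7, -171.5, 31.8]
eef_rot: [3.141, 0.0, 1.39]
wrist_force: [0.1, 0.3, 0.0]
finger_gap: 33.6
finger_force: 12.0
```

```bash
python3 -c "
from m import *
held('yellow','w9',(622.5,-171.5),16.3,None)"
```

```text
tcp [ 622.9 -171.6   32.2] [-0.1 -0.2  0.1] pred [316. 314.]
box [ 280  266   78   80 4867] row 310 280 357 jar [ 623.9 -169.9   65.9] perp off mark 1.12
```

View pics/w9.png

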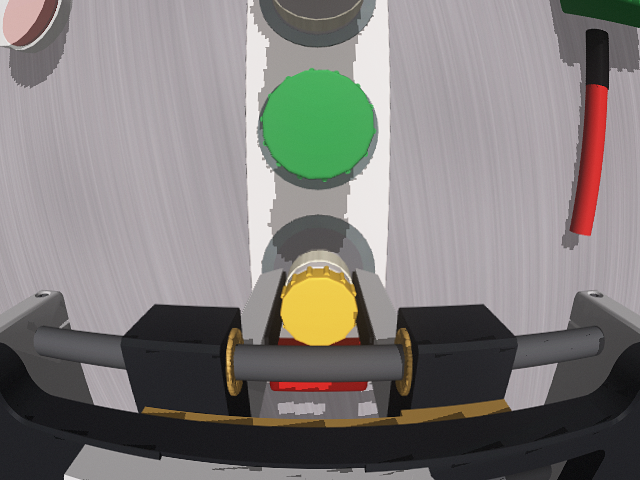

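Yellow is held over mark d, its cap at about (319,310) and the mark's centre at about column 318. Green stands upright behind it.

Emit:
play_rows(
  translation=[
    [-0.0004,0,-0.002],
    [-0.0004,0,-0.004],
    [-0.0004,0,-0.006],
    [-0.0004,0,-0.007],
    [-0.0004,0,-0.007],
    [-0.0004,0,-0.007],
  ],
  yaw=[0,0,0,0,0,0],
)

```text
clock: 30.8
eef_pos: [622.0, -171.5, 24.4]
eef_rot: [-3.142, 0.0, 1.39]
wrist_force: [-2.6, 1.7, 4.0]
finger_gap: 33.9
finger_force: 12.0
```

Emit:
play_rows(
  translation=[
    [0,0,0],
    [0,0,0],
    [0,0,0],
    [0,0,0],
    [0,0,0.02],
    [0,0,0.05],
    [0,0,0.09],
    [0,0,0.13],
    [0,0,0.18],
    [0,0,0.23],
    [0,0,0.25],
    [0,0,0.25],
  ],
  yaw=[0,0,0,0,0,0,0,0,0,0,0,0],
  hand=0.6,
)

```text
clock: 32.3
eef_pos: [622.2, -171.6, 276.9]
eef_rot: [3.138, 0.001, 1.39]
wrist_force: [-0.1, -0.7, 0.4]
finger_gap: 56.4
finger_force: 0.0
```

Emit:
play_rows(
  translation=[
    [-0.05,-0.01,0.02],
    [-0.1,-0.02,0.02],
    [-0.15,-0.03,0.02],
    [-0.2,-0.04,0.02],
    [-0.24,-0.05,0.02],
    [-0.24,-0.05,0.02],
    [-0.24,-0.05,0.02],
  ],
  yaw=[0,0,0,0,0,0,0],
)

```text
clock: 33.17
eef_pos: [382.2, -221.4, 293.8]
eef_rot: [-3.141, -0.0, 1.39]
wrist_force: [0.6, -1.0, -0.5]
finger_gap: 56.1
finger_force: 0.0
```

Run:
```python
from m import *
c=snap('top','top9.png'); snap('scene','scene9.png'); hsv=cv2.cvtColor(c['pixels'],cv2.COLOR_RGB2HSV)
T=np.array(c['cam_to_world'])
M={'black':(665.8,64.6),'blue':(651.6,-14.1),'green':(637.5,-92.7),'yellow':(622.6,-171.3)}
for k,p in M.items():
    lo,hi,h=caps[k]; h+=8; q=T[:3,:3].T@(np.array([*p,h])-T[:3,3]); u,v=c['cx']-c['fx']*q[0]/q[2],c['cy']+c['fy']*q[1]/q[2]
    ce,s,m=blob(hsv,lo,hi,(int(u),int(v)),22); print(k,ce.round(1),s,(cast(c,*ce,h)[:2]-p).round(1))
a=cv2.imread('pics/top9.png')[130:330,120:520]; cv2.imwrite('pics/f1.png',cv2.resize(a,(800,400)))
```

```text
black [264.7 162.2] [251 150  27  26 531] [-3.8 -1.6]
blue [302.5 170.7] [292 160  22  22 397] [-3.  -1.2]
green [339.2 179.2] [330 170  19  19 275] [-3.  -0.8]
yellow [374.3 187.6] [367 180  16  16 202] [-2.3  1. ]
```

View pics/f1.png

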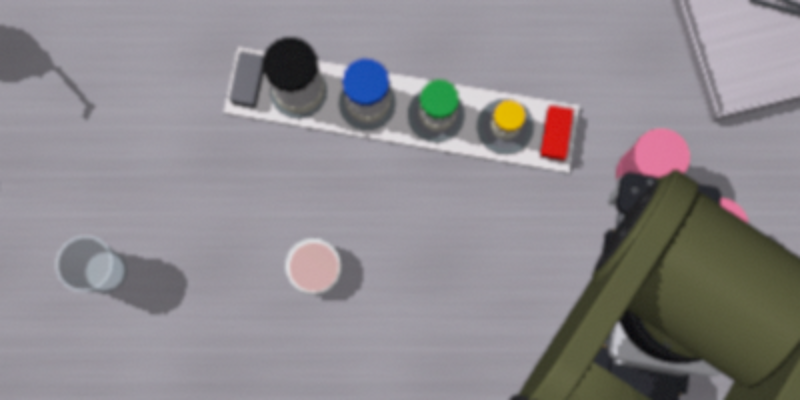

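View pics/scene9.png

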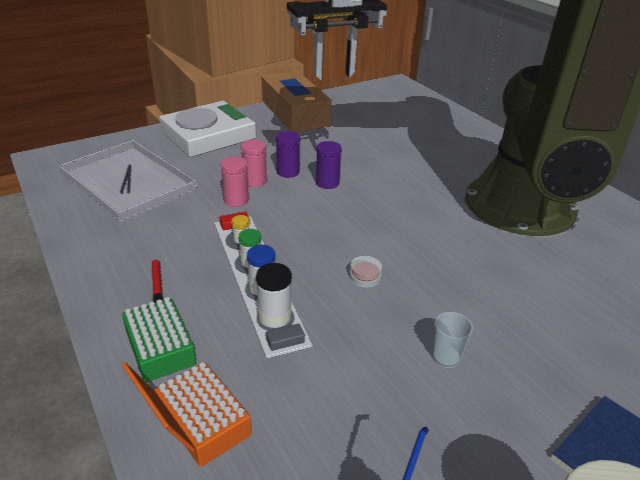

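The final views show the row from the red block in order yellow, green, blue, black, all upright. They are within about 2 mm of their marks once the top camera's usual −2 mm x bias is allowed for. The beaker at (85,265) in the crop hasn't moved, the decoys are untouched, and the gripper is clear.

```bash
python3 -c "
from h import *
print(manip.sign_off())"
```

```text
the job is handed in; nothing more can be done
None
```

I placed the four jars upright on their marks in size order from the red block (yellow, green, blue, black), each within about 2 mm of centre, left the beaker where it stood, and handed the job in at about 33 s of the 106 s allowed.

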